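# Find the empty well of the waste chest and push its flap open

## Task

Three of the four wells in the white waste chest are full right up to their flaps and one is empty. Press down on the black strip of one flap after another, without forcing those that stand firm, until you find the one that rocks; then push that flap well open, to 45 degrees or more, and leave it standing open with the hand clear. Use the fingertips only: leave the vials and everything else on the bench where they are.

Things in the scene. Friction and masses are not known exactly. Their poses are not given: they have to be found in the camera images.
- chest: white waste chest fixed to the bench, 180 (x, to its rear) x 450 (y) x 110 mm tall; origin under its centre. On its level top four like bare-metal flaps, each 90 (x) x 80 (y) x 5 mm, in a row along y, 106 mm apart, flap 1 at the -y end, each over its own well; a 66 mm ledge behind them. The empty well is clear to 70 mm below the chest top; a flap's front swings down, its rear up
- flap_1_pad (a point): middle of the black rubber strip near the front edge of flap 1, on the flap's upper face, 110 mm above the bench and level with the chest top while shut: the place to press straight down. Front edge of the flap 15 mm in front of this point; hinge line along the chest's y, 45 mm behind it and 2.5 mm below the surface. The point moves with the flap
- flap_1 (a joint): angle of flap 1 in rad: 0 shut (it may start up to 0.02), growing as the front swings down; stop at 1.0. Over a full well it gives about 2 to 3 mm at the strip (under 0.08 rad), then stands firm; over the empty well about 2 N at the strip rocks it. A stiff hinge keeps it where it is left. Which well is empty changes every time and does not show from outside
- flap_2_pad (a point): middle of the black rubber strip near the front edge of flap 2, on the flap's upper face, 110 mm above the bench and level with the chest top while shut: the place to press straight down. Front edge of the flap 15 mm in front of this point; hinge line along the chest's y, 45 mm behind it and 2.5 mm below the surface. The point moves with the flap
- flap_2 (a joint): angle of flap 2 in rad: 0 shut (it may start up to 0.02), growing as the front swings down; stop at 1.0. Over a full well it gives about 2 to 3 mm at the strip (under 0.08 rad), then stands firm; over the empty well about 2 N at the strip rocks it. A stiff hinge keeps it where it is left. Which well is empty changes every time and does not show from outside
- flap_3_pad (a point): middle of the black rubber strip near the front edge of flap 3, on the flap's upper face, 110 mm above the bench and level with the chest top while shut: the place to press straight down. Front edge of the flap 15 mm in front of this point; hinge line along the chest's y, 45 mm behind it and 2.5 mm below the surface. The point moves with the flap
- flap_3 (a joint): angle of flap 3 in rad: 0 shut (it may start up to 0.02), growing as the front swings down; stop at 1.0. Over a full well it gives about 2 to 3 mm at the strip (under 0.08 rad), then stands firm; over the empty well about 2 N at the strip rocks it. A stiff hinge keeps it where it is left. Which well is empty changes every time and does not show from outside
- flap_4_pad (a point): middle of the black rubber strip near the front edge of flap 4, on the flap's upper face, 110 mm above the bench and level with the chest top while shut: the place to press straight down. Front edge of the flap 15 mm in front of this point; hinge line along the chest's y, 45 mm behind it and 2.5 mm below the surface. The point moves with the flap
- flap_4 (a joint): angle of flap 4 in rad: 0 shut (it may start up to 0.02), growing as the front swings down; stop at 1.0. Over a full well it gives about 2 to 3 mm at the strip (under 0.08 rad), then stands firm; over the empty well about 2 N at the strip rocks it. A stiff hinge keeps it where it is left. Which well is empty changes every time and does not show from outside
- vial_a: small capped vial, 22 mm across, 42 mm tall, standing on the chest's rear ledge; origin at the centre of its underside; to be left alone
- vial_b: small capped vial, 22 mm across, 42 mm tall, standing on the chest's rear ledge; origin at the centre of its underside; to be left alone
- marker: marker pen lying on the bench, 115 mm long, 14 mm thick; origin at its middle, underside; to be left alone
- reagent: amber bottle, 60 mm across, 130 mm tall, on the bench to the robot's right of the chest; origin at the centre of its underside; to be left alone
- beaker: glass beaker, 70 mm across, 90 mm tall, on the bench to the robot's left of the chest; origin at the centre of its underside; to be left alone
- tip_box: pipette tip box with a grey base and clear lid, 80 x 120 x 60 mm, on the bench to the robot's right; origin at the centre of its underside; to be left alone

How it is judged (in metres and radians):
On the way:
1. the fingertips press a flap and it rocks ((value of joint flap_1 above 0.12 rad or value of joint flap_2 above 0.12 rad or value of joint flap_3 above 0.12 rad or value of joint flap_4 above 0.12 rad) and contact force between the fingers and chest above 0.3 N), for 0.1 s.
At the end, for the whole second after the job is handed in: The flap over the empty well stands open by at least 0.7 rad (40 degrees), at rest (((value of joint flap_1 above 0.7 rad and velocity of joint flap_1 below 0.05 rad/s) or (value of joint flap_2 above 0.7 rad and velocity of joint flap_2 below 0.05 rad/s) or (value of joint flap_3 above 0.7 rad and velocity of joint flap_3 below 0.05 rad/s) or (value of joint flap_4 above 0.7 rad and velocity of joint flap_4 below 0.05 rad/s))); the robot touches nothing.
It fails at once if a bystander is moved by more than 25 mm, or lifted (distance of any of vial_a, vial_b, marker, reagent, beaker, tip_box from where it was at the start of the episode above 0.025 m).
It fails at once if the chest or a flap is forced: pressed with more than 60 N (contact force between the arm and chest above 60 N).
It fails at once if the chest or a flap is forced: pressed by the fingers with more than 60 N (contact force between the fingers and chest above 60 N).
It also fails if it takes over 45 s, if anything falls off the work surface, if the arm or the gripper's body presses on something with over 40 N, if the wrist force passes 120 N, or if a joint passes its speed limit or range.

## Robot

A 6-joint arm with a two-finger parallel gripper is mounted at the origin on the work surface. World frame = base frame: x ahead of the robot, y to its left, z up, the work surface at z = 0. Lengths are in mm, angles in rad, forces in N, time in s.
With the tool pointing down it reaches from about 325 to 775 mm from the base axis. Payload 5.5 kg.
Tool frame: the origin (TCP) lies midway between the tips of the shut fingers; the grasp point (between the pads) lies 19 mm behind it; z points along the fingers, y is the direction in which the jaws open and shut (so a half turn about z gives the same grasp; the last joint's range is limited). The gripper opens to 88 mm and grips with 3 to 60 N. Pads are 20 mm wide; open, the fingers measure 115 mm over their backs; the gripper's body (75 mm by 178 mm) begins 61 mm behind the grasp point.
Start: joints at [-1.262, 0.091, 1.231, -0, 1.82, -0.057], TCP at [214.618, -560.317, 222.631] pointing down, gripper open.
Joint ranges: [-2.87, 2.87], [-0.86, 2.18], [0.17, 2.46], [-1.51, 4.65], [0.06, 2.69], [-2.65, 2.65]. Speed limits (rad/s): [2.57, 2.57, 3.01, 3.14, 3.14, 3.14].

## Interface

Orientations are given as a rotation vector (axis times angle).
In Python, from station import ctrl, viewer gives the robot as it stands.
- The arm moves only by the shell command python3 -m pendant 'ROWS' [FORCE]. ROWS is text: rows parted by semicolons, each of 7 numbers parted by spaces: the shift along the tool's x, y, z in mm, then the turn, a rotation vector about the tool's x, y, z in units of 5 degrees (1.0 is 5 degrees), then the gripper command: -1 is fully open, 1 is shut, values between are in proportion. In form: dx dy dz ax ay az hand; .... A call has 1 to 8 rows; each row shifts and turns the pose as measured when the row begins, along the tool's axes as they then stand; what a row does not reach is not made up. A row lasts 1/10 s, in which the tool goes at most 50 mm and 8.59 degrees, less where a joint would pass 70% of its speed; a pose out of reach is approached as far as the arm can. A call is refused whole if a number of a shift passes 50 or a number of a turn 1, either way. A call with a gripper value outside its range is refused whole. The fingers move at their own pace and stop on an object; FORCE is the grip in N (left out, the last holds). Time passes only in rows, so rows that do not move let the fingers close. It gives the time, the measured TCP pose, the force and the opening at its end, in the units of the state.
- ctrl.get_obs(): the state, without advancing time (a new reading comes with each control period).
- viewer.snapshot(name): name is "side" or "top"; returns a dict with "frame" (400x640x3 uint8, red, green, blue), "camera_matrix" (3x3 intrinsics, pixels), "R" (3x3) and "t" (3): a world point X has camera coordinates R X + t. Camera axes: x right, y down, z forward; pixel columns grow to the right and rows downward; lengths in mm; the calibration is good to about 2 mm. A picture is of the moment at which its call begins. There is no depth.
- ctrl.hand_in(): hands the job in, once; it reports no verdict.
The state is a dict: "time": time; "joint_pos": joint angles; "qd": joint speeds; "effort": joint torques, N m; "position": TCP position; "orientation": TCP orientation; "ft_force": force on the tool from outside, world axes, zero at the start; "moment": the same for the moment, N m; "grip_width": finger opening in mm.
Only numpy, scipy, OpenCV 4.12 (cv2) and the standard library are available. Lean on these libraries where they do the work, as an engineer would, in place of code of your own. Each camera call takes 0.05 s, during which the arm holds its last target.

## Working session

There is one attempt and no reset: what is moved stays moved. The work goes in short steps, Python scripts to look and compute and a shell command to move; the robot and the scene stay as the last step left them, time stands still between calls to the robot, and variables do not carry over. Pictures are saved under pics/ and viewed, and the job is handed in when it is done.

```bash
ls; mkdir -p pics; python3 - <<'E'
from station import ctrl, viewer
import cv2,numpy as np,pickle
print(ctrl.get_obs())
for n in("top","side"):
    s=viewer.snapshot(n); cv2.imwrite(f"pics/{n}0.png",s["frame"][:,:,::-1]); pickle.dump(s,open(f"{n}0.pkl","wb"))
    print(n,s["camera_matrix"],s["R"],s["t"])
E
```

```text
pics
{'time': 0.0, 'joint_pos': array([-1.26168992e+00,  9.18671241e-02,  1.23186172e+00,  3.88673343e-07,
        1.81981247e+00, -5.66875355e-02]), 'qd': array([ 0.00261203, -0.00045944,  0.00115197,  0.00081731,  0.00194172,
        0.00126127]), 'effort': array([-2.10748702e-03, -4.46452403e+01, -4.06447148e+01,  6.96184533e-02,
        2.92831287e-02, -1.66370205e-04]), 'position': array([ 214.52971077, -560.01941266,  221.51558677]), 'orientation': array([-3.08729276e+00, -5.71038210e-01,  3.84473189e-04]), 'ft_force': array([-0.5759708 , -0.67914826, -0.28335588]), 'moment': array([-2.05896750e-02,  3.53912471e-02,  9.40321723e-05]), 'grip_width': 88.13805464308606}
top [[433.14681927   0.         321.50565856]
 [  0.         433.14681927 199.93220991]
 [  0.           0.           1.        ]] [[ 0.00800532 -0.99987338  0.01375271]
 [-0.987165   -0.01009581 -0.15938424]
 [ 0.1595029  -0.01230027 -0.98712083]] [ -15.85775473  563.7515299  1144.38332067]
side [[517.39534253   0.         324.2382513 ]
 [  0.         517.39534253 197.53772243]
 [  0.           0.           1.        ]] [[ 8.08169609e-01 -5.88949438e-01 -6.65281678e-04]
 [-3.36677866e-01 -4.61069485e-01 -8.21013365e-01]
 [ 4.83228619e-01  6.63742035e-01 -5.70908585e-01]] [-436.40401977  278.03488715 1469.68023753]
```

View pics/top0.png

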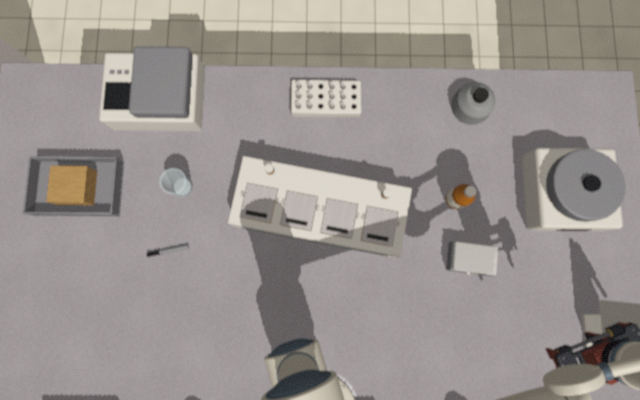

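View pics/side0.png

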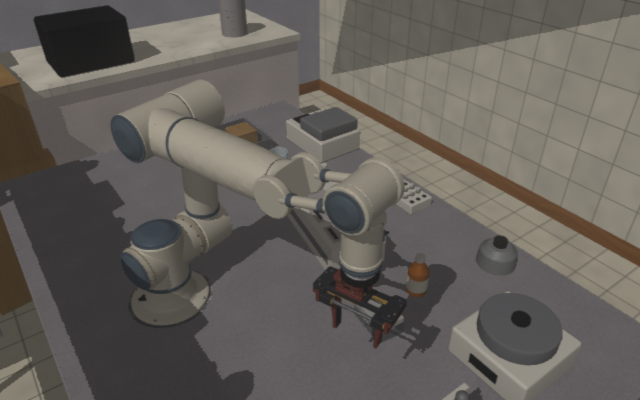

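The top view shows the chest tilted slightly. Its black strips are near (257,214), (297,222), (337,230) and (377,238), and flap 1 is the rightmost. The side view is mostly blocked by the arm. Next I'll measure the strips.

```bash
cat > h.py <<'E'
import numpy as np,cv2,pickle
def ray(s,uv,z):
    K,R,t=s["camera_matrix"],s["R"],s["t"]
    d=R.T@np.linalg.solve(K,[uv[0],uv[1],1.]); c=-R.T@t
    return c+d*(z-c[2])/d[2]
def strips(s):
    g=s["frame"].max(2).astype(np.uint8)
    m=(g<45).astype(np.uint8); m[:, :235]=0; m[:,410:]=0; m[:195]=0; m[255:]=0
    n,l,st,c=cv2.connectedComponentsWithStats(m)
    out=[]
    for i in range(1,n):
        if st[i,4]>25:
            r=cv2.minAreaRect(np.argwhere(l==i)[:,::-1].astype(np.float32)); out.append((st[i],c[i],r))
    return out
E
python3 - <<'E'
from h import *
s=pickle.load(open("top0.pkl","rb"))
P=[]
for st,c,r in strips(s):
    p=ray(s,c,110);P.append(p);print(st,c.round(1),r,p.round(1))
P=np.array(P); o=np.argsort(P[:,1]);P=P[o];print(np.diff(P,axis=0),np.linalg.norm(np.diff(P,axis=0),axis=1))
d=P[-1]-P[0];print("yaw",np.degrees(np.arctan2(-d[0],d[1])), np.linalg.norm(P,axis=1))
f=s["frame"][150:265,220:425,::-1];cv2.imwrite("pics/crop0.png",cv2.resize(f,None,fx=3.9,fy=3.9,interpolation=2))
E
```

```text
[247 212  19   5  30] [256.5 213.8] ((256.0769348144531, 213.61538696289062), (18.43491554260254, 1.568928837776184), 11.309932708740234) [515.6 157.2 110. ]
[368 235  19   5  32] [377.2 237. ] ((377.0, 237.0), (18.43491554260254, 1.568928837776184), 11.309932708740234) [ 458.6 -153.4  110. ]
[[ 57.01066864 310.63205589   0.        ]] [315.82034526]
yaw -10.399824747032772 [495.92488058 550.14841786]
```

View pics/crop0.png

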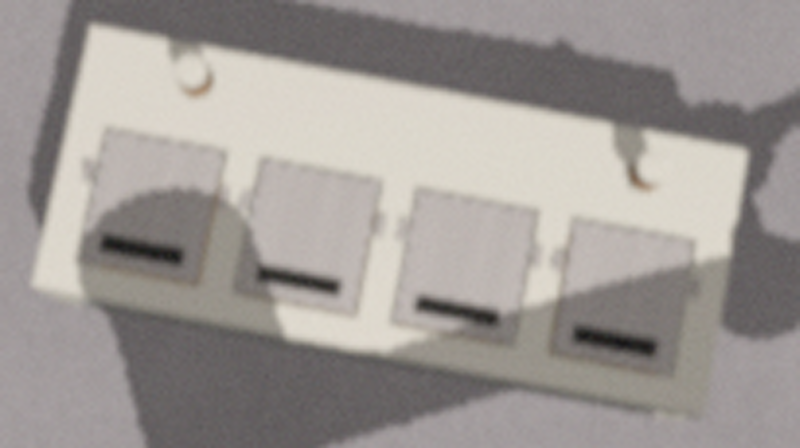

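Only the two end strips passed the mask. They are 315.8 mm apart against the nominal 318, so that holds, and I interpolate flaps 2 and 3. Flap 1 pad comes out at (459,-153) and flap 4 at (516,157), with a chest yaw of -10.4°. Next I turn the tool by about 31° and shut the hand.

```bash
python3 -m pendant '0 0 0 0 0 0.8 1;0 0 0 0 0 0.8 1;0 0 0 0 0 0.8 1;0 0 0 0 0 0.8 1;0 0 0 0 0 0.8 1;0 0 0 0 0 0.8 1;0 0 0 0 0 0.8 1;0 0 0 0 0 0.8 1' 10
cat >> h.py <<'E'
from scipy.spatial.transform import Rotation as Ro
YD=np.array([57.01,310.63])/315.82
P1=np.array([458.6,-153.4]);P4=np.array([515.6,157.2])
PADS=[P1+(P4-P1)*i/3 for i in range(4)]
def go(target):
    from station import ctrl
    o=ctrl.get_obs();R=Ro.from_rotvec(o["orientation"]).as_matrix()
    want=np.column_stack([[YD[1],-YD[0],0],[-YD[0],-YD[1],0],[0,0,-1]])
    print("t",o["time"],"pos",o["position"].round(1),"F",o["ft_force"].round(2),"w",round(o["grip_width"],1))
    print("shift tool",(R.T@(np.array(target)-o["position"])).round(1),"turn units",(np.degrees(Ro.from_matrix(R.T@want).as_rotvec())/5).round(2),"q",o["joint_pos"].round(2))
E
python3 -c "
from h import *
print(PADS);go([*PADS[0],170])"
```

```text
time: 0.9
position: [214.1, -558.5, 216.0]
orientation: [-3.113, 0.335, 0.007]
ft_force: [-0.6, 0.0, -0.2]
grip_width: 27.5
[array([ 458.6, -153.4]), array([477.6       , -49.86666667]), array([496.6       ,  53.66666667]), array([515.6, 157.2])]
t 0.9 pos [ 214.1 -558.5  216. ] F [-0.62  0.01 -0.23] w 27.5
shift tool [ 153.1 -447.4   49.6] turn units [-0.11  0.06 -0.38] q [-1.26  0.1   1.24 -0.    1.82  0.52]
```

```bash
python3 -m pendant '16 -48 -2 0 0 0 1;16 -48 -2 0 0 0 1;16 -48 -1 0 0 0 1;16 -48 -1 0 0 0 1;16 -48 -1 0 0 0 1;16 -48 -1 0 0 0 1;16 -48 -1 0 0 0 1;16 -48 -1 0 0 0 1' 
python3 -c "
from h import *
go([*PADS[0],150])"
```

```text
time: 1.7
position: [417.5, -214.8, 222.3]
orientation: [-3.102, 0.356, 0.018]
ft_force: [1.4, -0.9, 0.6]
grip_width: 0.3
t 1.7 pos [ 417.5 -214.8  222.3] F [ 1.45 -0.9   0.65] w 0.3
shift tool [ 27.1 -67.8  73.1] turn units [-0.21  0.16 -0.54] q [-0.56 -0.24  1.55  0.01  1.85  1.25]
```

```bash
python3 -m pendant '14 -34 0 -0.1 0.08 -0.25 1;13 -34 15 -0.1 0.08 -0.25 1;0 0 20 0 0 0 1;0 0 20 0 0 0 1;0 0 10 0 0 0 1;0 0 -1 0 0 0 1' 
python3 -c "
from h import *
go([*PADS[0],120])"
```

```text
time: 2.3
position: [461.9, -143.7, 155.5]
orientation: [-3.128, 0.269, -0.0]
ft_force: [0.5, -0.2, 0.0]
grip_width: 0.2
t 2.3 pos [ 461.9 -143.7  155.5] F [ 0.54 -0.23  0.02] w 0.2
shift tool [-1.6 10.2 35.5] turn units [-0.03 -0.    0.11] q [-0.37 -0.23  1.65  0.    1.72  1.37]
```

```bash
python3 -m pendant '-1 8 15 0 0 0 1;0 2 12 0 0 0 1;0 0 3 0 0 0 1;0 0 0 0 0 0 1' 
python3 - <<'E'
from h import *
from station import viewer
go([*PADS[0],112])
for n in("top","side"):
    s=viewer.snapshot(n); cv2.imwrite(f"pics/{n}1.png",s["frame"][:,:,::-1])
E
```

```text
time: 2.7
position: [459.0, -156.0, 124.8]
orientation: [-3.128, 0.274, -0.003]
ft_force: [-0.3, 1.5, -0.4]
grip_width: 0.4
t 2.7 pos [ 459.  -156.   124.8] F [-0.26  1.54 -0.4 ] w 0.4
shift tool [-0.9 -2.4 12.8] turn units [-0.02 -0.02  0.08] q [-0.4  -0.22  1.7   0.    1.66  1.35]
```

View pics/side1.png

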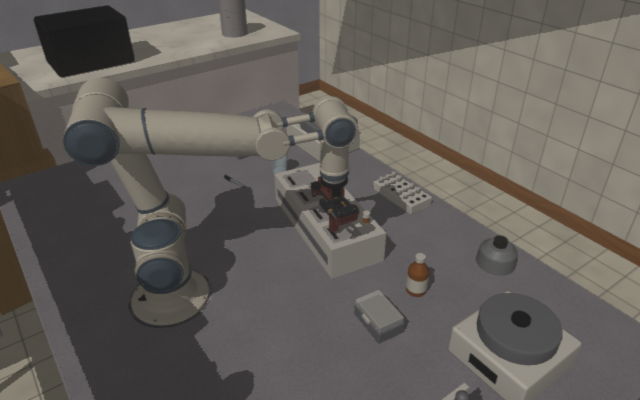

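View pics/top1.png

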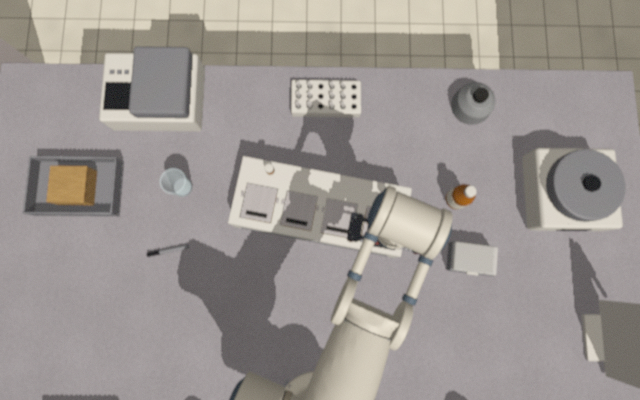

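In the side view the shut hand is over flap 1 near (345,215), and the vial at (366,218) behind it is clear. I'll lower it gently.

```bash
python3 -m pendant '-0.5 -1 6 0 0 0 1;0 -1 4 0 0 0 1;0 0 2 0 0 0 1;0 0 0 0 0 0 1'; python3 -m pendant '0 0 1 0 0 0 1;0 0 1 0 0 0 1'; python3 -m pendant '0 0 1 0 0 0 1'
```

```text
time: 3.2
position: [460.0, -153.7, 113.9]
orientation: [-3.129, 0.273, -0.009]
ft_force: [-0.6, -0.4, 0.2]
grip_width: 0.6
time: 3.4
position: [460.1, -153.6, 112.1]
orientation: [-3.13, 0.272, -0.009]
ft_force: [-0.0, -0.2, -0.3]
grip_width: 0.3
time: 3.5
position: [460.2, -153.6, 111.1]
orientation: [-3.13, 0.272, -0.01]
ft_force: [-0.5, -0.1, 0.2]
grip_width: 0.6
```

```bash
for i in 1; do python3 -m pendant '0 0 1 0 0 0 1' | grep -E "pos|ft_f"; python3 -m pendant '0 0 1 0 0 0 1'| grep -E "pos|ft_f"; python3 -m pendant '0 0 1 0 0 0 1'| grep -E "pos|ft_f"; python3 -m pendant '0 0 1 0 0 0 1'| grep -E "pos|ft_f"; done
```

```text
position: [460.3, -153.6, 110.1]
ft_force: [-0.1, 0.4, 0.2]
position: [460.3, -153.6, 109.2]
ft_force: [-0.7, 1.2, 3.0]
position: [460.3, -153.6, 108.6]
ft_force: [-2.1, 0.6, 6.6]
position: [460.3, -153.6, 108.5]
ft_force: [-3.9, 1.8, 7.2]
```

```bash
python3 -m pendant '0 0 1.5 0 0 0 1' | grep -E "pos|ft_f"; python3 -m pendant '0 0 1.5 0 0 0 1'| grep -E "pos|ft_f"; python3 -m pendant '0 0 2 0 0 0 1'| grep -E "pos|ft_f"
```

```text
position: [460.4, -153.7, 108.5]
ft_force: [-4.8, 1.7, 10.6]
position: [460.4, -153.7, 108.5]
ft_force: [-4.2, 1.0, 7.8]
position: [460.4, -153.6, 108.5]
ft_force: [-6.1, 2.4, 11.1]
```

Flap 1 stands firm: 11 N on it, and it stays at 108.5. On to flap 2.

```bash
python3 -m pendant '0 0 -10 0 0 0 1;0 0 -8 0 0 0 1;0 -35 -2 0 0 0 1;0 -35 -1 0 0 0 1;0 -30 0 0 0 0 1;0 0 0 0 0 0 1;0 0 0 0 0 0 1'
python3 -c "
from h import *
go([*PADS[1],112])"
```

```text
time: 4.9
position: [479.2, -53.4, 133.4]
orientation: [3.127, -0.276, 0.022]
ft_force: [-0.2, 0.2, -0.2]
grip_width: 0.3
t 4.9 pos [479.2 -53.4 133.4] F [-0.16  0.21 -0.18] w 0.3
shift tool [-2.5 -3.3 21.4] turn units [ 0.01 -0.16  0.06] q [-0.18 -0.24  1.71 -0.    1.66  1.57]
```

```bash
python3 -m pendant '-1.5 -2 8 0 -0.1 0 1;-1 -1 8 0 0 0 1;0 0 3 0 0 0 1;0 0 1 0 0 0 1;0 0 0 0 0 0 1'; python3 -m pendant '0 0 1 0 0 0 1'| grep -E "pos|ft_f"; python3 -m pendant '0 0 1 0 0 0 1'| grep -E "pos|ft_f"
```

```text
time: 5.4
position: [476.5, -53.0, 110.7]
orientation: [3.127, -0.283, 0.004]
ft_force: [0.1, -0.8, -0.1]
grip_width: 0.3
position: [476.5, -53.3, 109.7]
ft_force: [-0.2, 0.7, 1.6]
position: [476.5, -53.3, 109.1]
ft_force: [-1.5, 1.2, 1.3]
```

```bash
python3 -m pendant '0 0 1 0 0 0 1'| grep -E "pos|ft_f"; python3 -m pendant '0 0 1 0 0 0 1'| grep -E "pos|ft_f";python3 -m pendant '0 0 1.5 0 0 0 1'| grep -E "pos|ft_f"; python3 -m pendant '0 0 1.5 0 0 0 1'| grep -E "pos|ft_f"
```

```text
position: [476.5, -53.3, 108.5]
ft_force: [-2.0, 1.0, 6.3]
position: [476.5, -53.3, 108.5]
ft_force: [-3.8, 1.9, 7.6]
position: [476.6, -53.3, 108.5]
ft_force: [-5.4, 1.0, 9.7]
position: [476.6, -53.3, 108.5]
ft_force: [-4.1, 1.1, 7.7]
```

Flap 2 also stands firm. On to flap 3.

```bash
python3 -m pendant '0 0 -10 0 0 0 1;0 0 -8 0 0 0 1;0 -35 -2 0 0 0 1;0 -38 -1 0 0 0 1;0 -34 0 0 0 0 1;0 0 0 0 0 0 1;0 0 0 0 0 0 1'
python3 -c "
from h import *
go([*PADS[2],112])"
```

```text
time: 6.7
position: [498.3, 54.1, 134.0]
orientation: [3.125, -0.288, 0.018]
ft_force: [-0.4, 0.8, -0.4]
grip_width: -0.1
t 6.7 pos [498.3  54.1 134. ] F [-0.38  0.82 -0.37] w -0.1
shift tool [-1.8  0.7 22. ] turn units [ 0.03 -0.14 -0.02] q [ 0.04 -0.19  1.66 -0.    1.66  1.8 ]
```

```bash
python3 -m pendant '-1 0 8 0 -0.1 0 1;-1 0 8 0 0 0 1;0 0 3 0 0 0 1;0 0 1 0 0 0 1;0 0 0 0 0 0 1'; python3 -m pendant '0 0 1 0 0 0 1'| grep -E "pos|ft_f"; python3 -m pendant '0 0 1 0 0 0 1'| grep -E "pos|ft_f"; python3 -m pendant '0 0 1 0 0 0 1'| grep -E "pos|ft_f"; python3 -m pendant '0 0 1 0 0 0 1'| grep -E "pos|ft_f"; python3 -m pendant '0 0 1 0 0 0 1'| grep -E "pos|ft_f"
```

```text
time: 7.2
position: [495.8, 50.9, 111.5]
orientation: [3.124, -0.295, 0.001]
ft_force: [-0.3, -0.0, 0.5]
grip_width: 0.3
position: [495.8, 50.5, 110.6]
ft_force: [-0.6, -0.0, -0.3]
position: [495.8, 50.5, 109.9]
ft_force: [-1.7, 0.8, 1.5]
position: [495.8, 50.5, 109.2]
ft_force: [-2.2, 0.8, 1.7]
position: [495.8, 50.5, 108.6]
ft_force: [-2.9, -0.3, 4.9]
position: [495.8, 50.5, 108.5]
ft_force: [-3.5, 0.8, 8.0]
```

```bash
python3 -m pendant '0 0 2 0 0 0 1'| grep -E "pos|ft_f"; python3 -m pendant '0 0 2 0 0 0 1'| grep -E "pos|ft_f"
```

```text
position: [495.9, 50.5, 108.4]
ft_force: [-6.9, -0.2, 14.5]
position: [495.9, 50.5, 108.4]
ft_force: [-6.8, -0.7, 12.3]
```

```bash
python3 -m pendant '0 0 -10 0 0 0 1;0 0 -8 0 0 0 1;0 -35 -2 0 0 0 1;0 -38 -1 0 0 0 1;0 -34 0 0 0 0 1;0 0 0 0 0 0 1;0 0 0 0 0 0 1'
python3 -c "
from h import *
go([*PADS[3],112])"
```

```text
time: 8.6
position: [518.6, 158.5, 133.1]
orientation: [3.124, -0.299, 0.016]
ft_force: [0.4, -0.5, 0.6]
grip_width: 0.4
t 8.6 pos [518.6 158.5 133.1] F [ 0.42 -0.54  0.57] w 0.4
shift tool [-2.9  1.8 21. ] turn units [ 0.03 -0.12 -0.11] q [ 0.24 -0.07  1.55 -0.01  1.65  2.  ]
```

Flap 3 held firm at 12–14 N. Now flap 4.

```bash
python3 -m pendant '-2 1 8 0 -0.1 -0.1 1;-1 1 8 0 0 0 1;0 0 2 0 0 0 1;0 0 1 0 0 0 1;0 0 0 0 0 0 1'; python3 -m pendant '0 0 1 0 0 0 1'| grep -E "pos|ft_f"; python3 -m pendant '0 0 1 0 0 0 1'| grep -E "pos|ft_f"; python3 -m pendant '0 0 1 0 0 0 1'| grep -E "pos|ft_f"; python3 -m pendant '0 0 1 0 0 0 1'| grep -E "pos|ft_f"; python3 -m pendant '0 0 1 0 0 0 1'| grep -E "pos|ft_f"
```

```text
time: 9.1
position: [514.7, 153.2, 111.7]
orientation: [3.124, -0.291, -0.0]
ft_force: [-0.4, 0.2, 0.2]
grip_width: 0.6
position: [514.8, 152.9, 110.9]
ft_force: [-0.8, -1.0, -0.1]
position: [514.9, 152.8, 110.0]
ft_force: [0.0, 0.1, 0.7]
position: [514.9, 152.8, 109.4]
ft_force: [-2.0, 0.6, 2.1]
position: [515.0, 152.8, 108.7]
ft_force: [-1.4, -0.5, 1.9]
position: [514.9, 152.8, 108.0]
ft_force: [-1.3, -0.6, 1.6]
```

Flap 4 gives under about 2 N. I'll push it in, drifting rearward to follow the arc.

```bash
python3 -m pendant '0 0 3 0 0 0 1;0 0 3 0 0 0 1;0.5 0 3 0 0 0 1;0.5 0 3 0 0 0 1'; python3 -m pendant '1 0 4 0 0 0 1;1 0 4 0 0 0 1;1 0 4 0 0 0 1'
```

```text
time: 10.0
position: [516.8, 152.6, 96.2]
orientation: [3.125, -0.292, 0.006]
ft_force: [1.1, -0.3, 3.0]
grip_width: 0.8
time: 10.3
position: [520.6, 152.2, 83.6]
orientation: [3.126, -0.292, 0.009]
ft_force: [-0.8, 0.2, 1.7]
grip_width: 0.1
```

```bash
python3 -m pendant '2 0 3 0 0 0 1;2 0 3 0 0 0 1'; python3 -m pendant '2 0 3 0 0 0 1;1 0 2 0 0 0 1'; python3 -c "
from h import *
from station import viewer
for n in('top','side'):
    s=viewer.snapshot(n); cv2.imwrite(f'pics/{n}2.png',s['frame'][:,:,::-1])
    f=s['frame'][130:280,220:420,::-1] if n=='side' else s['frame'][150:265,220:425,::-1]
    cv2.imwrite(f'pics/c{n}2.png',cv2.resize(f,None,fx=3.9,fy=3.9,interpolation=2))
go([*PADS[3],75])"
```

```text
time: 10.5
position: [524.5, 151.6, 76.7]
orientation: [3.126, -0.291, 0.007]
ft_force: [-0.7, -0.2, 2.3]
grip_width: 0.3
time: 10.7
position: [526.2, 151.4, 74.0]
orientation: [3.126, -0.291, 0.002]
ft_force: [-14.2, -1.2, 21.2]
grip_width: 0.3
t 10.8 pos [526.1 151.4  74.1] F [-10.98  -1.5   15.78] w 0.2
shift tool [-11.4  -3.8  -0.9] turn units [ 0.02 -0.02 -0.04] q [ 0.22 -0.03  1.62 -0.    1.55  1.98]
```

View pics/cside2.png

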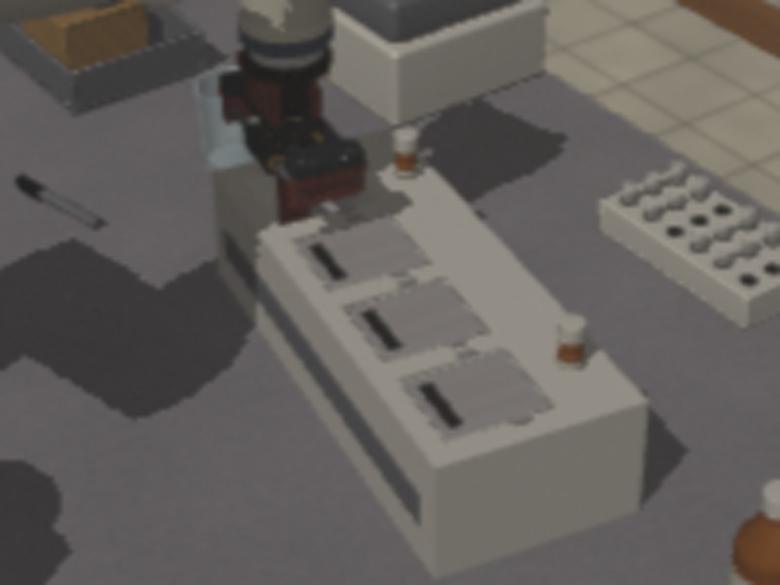

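View pics/ctop2.png

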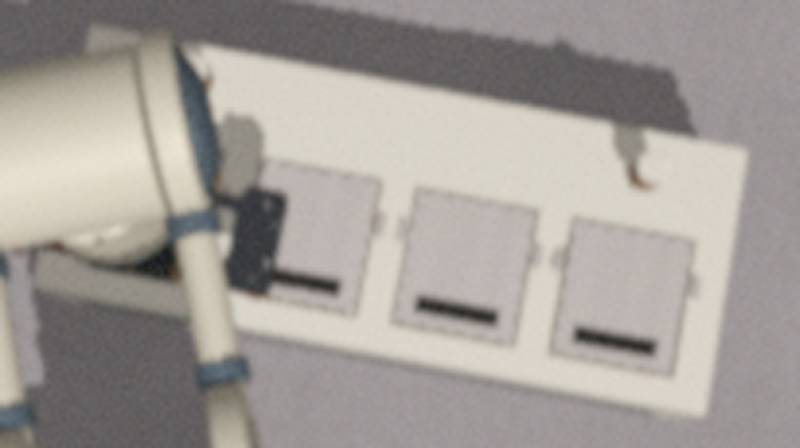

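Force rose to about 25 N along the flap's normal at 36 mm depth, so the flap is at or near its stop. The other flaps and the vials, at (405,155) and (570,340) in the side crop, are undisturbed. I'll back out, forward and up.

```bash
python3 -m pendant '-3 0 -3 0 0 0 1;-2 0 -6 0 0 0 1;0 0 -10 0 0 0 1;0 0 -15 0 0 0 1;0 0 -20 0 0 0 1;0 0 -25 0 0 0 1;0 0 -30 0 0 0 1;-20 0 -20 0 0 0 1';python3 -m pendant '-45 0 -15 0 0 0 1;-45 0 -5 0 0 0 1;-45 0 0 0 0 0 1;-30 0 0 0 0 0 1;0 0 0 0 0 0 1;0 0 0 0 0 0 1'; python3 -c "
from h import *
from station import viewer
for n in('top','side'):
    s=viewer.snapshot(n); pickle.dump(s,open(f'{n}3.pkl','wb'))
    f=s['frame'][110:260,220:420,::-1] if n=='side' else s['frame'][150:265,220:425,::-1]
    cv2.imwrite(f'pics/c{n}3.png',cv2.resize(f,None,fx=3.9,fy=3.9,interpolation=2))
go([*PADS[3],75])"
```

```text
time: 11.6
position: [500.8, 155.2, 206.2]
orientation: [3.123, -0.293, -0.009]
ft_force: [-0.9, -0.1, 0.6]
grip_width: 0.4
time: 12.2
position: [334.7, 187.1, 238.8]
orientation: [-3.124, 0.293, -0.014]
ft_force: [0.9, -0.7, -0.0]
grip_width: 0.4
t 12.3 pos [335.3 186.9 238.4] F [-0.18 -0.34 -0.14] w 0.2
shift tool [181.5  -4.  164.8] turn units [-0.04 -0.08 -0.08] q [ 0.42 -0.5   1.71 -0.    1.92  2.18]
```

View pics/cside3.png

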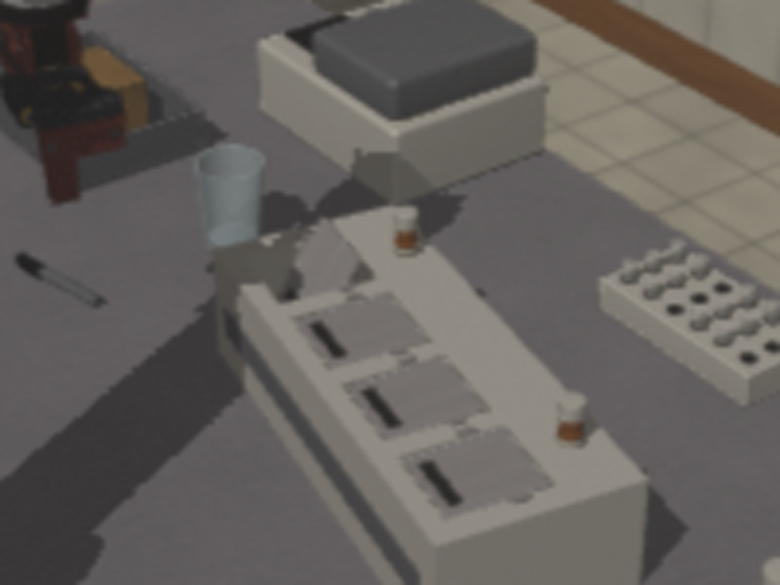

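View pics/ctop3.png

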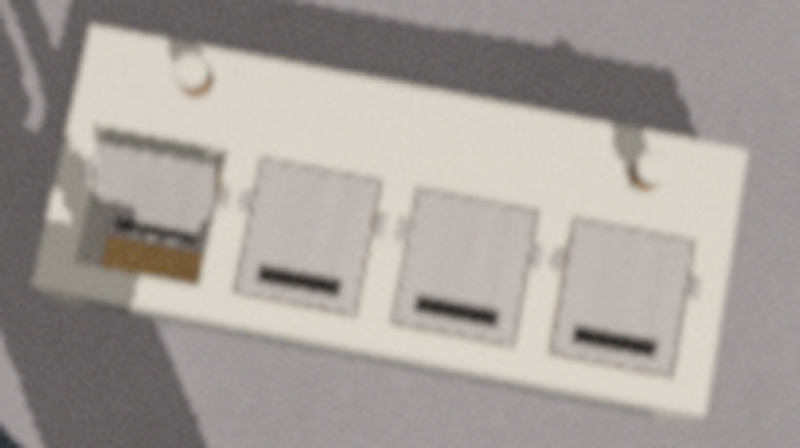

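Flap 4 stands open, with the brown well floor visible at crop (150,258) and its front edge at (157,238). The vials are where they were. Next I check the angle and the bystanders numerically.

```bash
python3 - <<'E'
from h import *
from scipy.optimize import minimize_scalar
s=pickle.load(open("top3.pkl","rb"));s0=pickle.load(open("top0.pkl","rb"))
X=np.array([YD[1],-YD[0]])
h=PADS[3]+45*X
def proj(p):
    c=s["R"]@p+s["t"];q=s["camera_matrix"]@c;return q[:2]/q[2]
e=np.array([157,237])/3.9+[220,150]; r=np.array([160,143])/3.9+[220,150]
for th in (0,.5,.6,.7,.8,.9,1.0):
    out=[]
    for a in(-60,30):
        b=np.array([a*np.cos(th)+2.5*np.sin(th),a*np.sin(th)+2.5*np.cos(th)])
        out.append(proj(np.array([*(h+X*b[0]),107.5+b[1]])).round(1))
    print(th,*out)
print("seen front",e.round(1),"rear",r.round(1))
d=np.abs(s["frame"].astype(int)-s0["frame"]).max(2)
for n,(u,v) in dict(vial_b=(269,168),vial_a=(385,191),marker=(167,249),beaker=(175,182),reagent=(462,195),tip=(474,258)).items():
    g0=cv2.cvtColor(s0["frame"],cv2.COLOR_RGB2GRAY);g=cv2.cvtColor(s["frame"],cv2.COLOR_RGB2GRAY)
    m=cv2.matchTemplate(g[v-25:v+25,u-30:u+30],g0[v-12:v+12,u-15:u+15],cv2.TM_CCOEFF_NORMED)
    _,val,_,loc=cv2.minMaxLoc(m);print(n,"px shift",loc[0]-15,loc[1]-13,round(val,2))
E
```

```text
0 [255.3 219.5] [262.7 185.7]
0.5 [257.5 217.6] [261.8 185.6]
0.6 [258.  216.6] [261.6 185.9]
0.7 [258.6 215.4] [261.3 186.4]
0.8 [259.1 214. ] [261.1 186.9]
0.9 [259.7 212.5] [260.8 187.6]
1.0 [260.3 210.9] [260.5 188.3]
seen front [260.3 210.8] rear [261.  186.7]
vial_b px shift 0 0 1.0
vial_a px shift 0 0 0.99
marker px shift 0 0 1.0
beaker px shift 0 0 1.0
reagent px shift 0 0 0.83
tip px shift -1 -1 0.83
```

```bash
python3 - <<'E'
from h import *
s=pickle.load(open("side3.pkl","rb"))
X=np.array([YD[1],-YD[0]]); h=PADS[3]+45*X
def proj(p):
    c=s["R"]@p+s["t"];q=s["camera_matrix"]@c;return q[:2]/q[2]
x0,y0,k=280,155,10
f=cv2.resize(s["frame"][y0:y0+45,x0:x0+60,::-1],None,fx=k,fy=k,interpolation=cv2.INTER_CUBIC)
for th,col in((.7,(0,0,255)),(.85,(0,255,255)),(1.0,(0,255,0))):
    b=(30*np.cos(th)+2.5*np.sin(th),30*np.sin(th)+2.5*np.cos(th))
    for y in(-40,40):
        q=proj(np.array([*(h+X*b[0]+YD*y),107.5+b[1]])); print(th,y,q.round(1))
        cv2.circle(f,tuple(int(v) for v in ((q-[x0,y0]+.5)*k)),4,col,-1)
cv2.imwrite("pics/ang.png",f)
E
```

```text
0.7 -40 [314.6 176.7]
0.7 40 [305.  165.5]
0.85 -40 [313.9 176.1]
0.85 40 [304.2 165. ]
1.0 -40 [312.9 175.7]
1.0 40 [303.3 164.6]
```

View pics/ang.png

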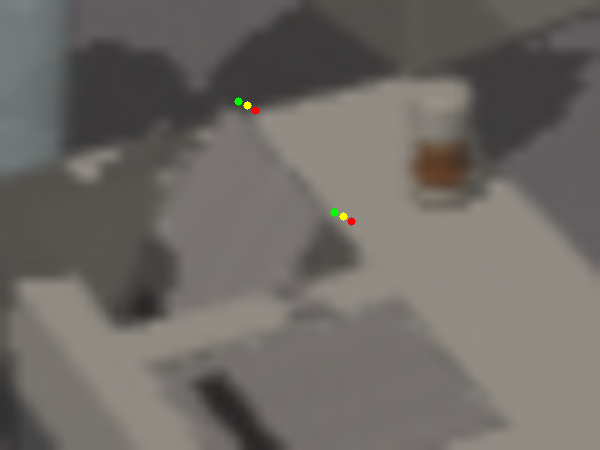

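In the side view the flap's raised rear corners, at about (238,112) and (318,218) in this crop, sit at or beyond the 1.0 rad marks. That agrees with the top view's front edge and the force rise at the stop. The hand is clear, so I'm handing in.

```bash
python3 -c "
from station import ctrl
o=ctrl.get_obs();print(o['time'],o['ft_force'].round(2),abs(o['qd']).max());print(ctrl.hand_in())"
```

```text
12.3 [-0.18 -0.34 -0.14] 0.021090621083401446
the job is handed in; nothing more can be done
None
```

Flap 4 covers the empty well. I pushed it open to about its 1.0 rad stop and left it standing with the hand well clear, then handed the job in at 12.3 s.

- **Finding the flap:** I pressed flaps 1, 2 and 3 with the shut fingertips. Each stood firm after about 1.5 mm, at readings of roughly 8–15 N. Flap 4 gave way at about 2 N. The highest force I read, while opening it, was about 25 N, against the 60 N limit.
- **Opening angle:** The top view's front edge gave about 1.0 rad, and the flap's apparent length about 0.93 rad. The rear corners in the side view agreed with about 1.0 rad, as did the force rise at the stop. The top view's rear edge alone read lower, about 0.78 rad, but it is a weak measure because it moves only about half a pixel per 0.1 rad.
- **Bystanders:** Image matching showed no shift for the vials, marker, beaker and reagent bottle. The tip box showed 1 pixel, and the match for it and the reagent bottle was weaker (0.83). I put that down to changed shadows, since the hand went near neither.
- **Strip detection:** The colour mask found only the strips of flaps 1 and 4, so I worked out flaps 2 and 3 by interpolating between them. The spacing measured 316 mm against the 318 mm expected.

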